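# Ratchet an LED driver module tight in its case cradle

### The job

Pack the finned driver module for transport: set it gently down in the cradle's bay between the sprung pad and the stop block, lengthways between the two low rails, and let go. Then wind the ratchet knob clockwise, click by click, until the pad first presses the module against the stop, go one click more and no further, and leave it held by the dropped pawl. Drive the jaw with the knob only, and leave the other things on the bench where they are.

Things in the scene. Friction and masses are not known exactly. Their poses are not given: they have to be found in the camera images.
- module: Plain aluminium box with fins along its top, 44 x 60 x 40 mm (its own x, y, z), about 0.2 kg, standing loose on the bench. Origin: centre of its underside. It goes into the cradle with its 60 mm length (own y, either way round) along the cradle's y. Grasp it across its 44 mm width.
- cradle: Plywood deck plate with aluminium edging fixed to the bench, 160 x 285 mm, deck top 20 mm above the bench. Origin on the bench, z up; the bay runs along its +y on the line x = 0, the knob's axis is at x = 0, y = -95 mm, the pad's front face starts at y = 14 mm, the carriage block behind it.
- bay (a point): Good place for the module's underside centre: on the deck top at cradle x = 0, y = 49 mm, axes as the cradle's. Rails 5 mm high, inner faces 26 mm either side of the line, run from 29 mm before to 36 mm beyond it. The pad is 35 mm away towards -y. The stop block (50 mm wide, 30 mm high, unyielding) is 35 to 55 mm away towards +y, set differently each time and not measured.
- pad: Dark rubber pad, 36 mm wide, 28 mm high, 6 mm thick, sprung before the steel jaw. Origin: centre of its front face, 38 mm above the bench; axes as the cradle's. It moves along the cradle's +y (11 mm per radian of knob, 5.8 mm a click) and yields at 1.6 N per mm, up to 18 mm: each click after contact adds about 9 N, and about 0.1 N m of anticlockwise load at the knob.
- jaw: Dark steel jaw carriage, 40 x 20 x 34 mm, with the rack bar that runs under the knob's wheel; carries the pad. Origin on the deck top at cradle x = 0, y = 0 at the start (the carriage block lies from 10 to 30 mm behind it, towards -y). Geared to the knob; not to be pushed directly.
- knob_grip (a point): Point on the knob's vertical axis, 64 mm above the bench, in the middle of the black bar grip: 46 mm long (this point's x axis), 14 mm thick (y axis), from 46 to 82 mm above the bench. It stands on a 60 mm toothed steel wheel whose top is 40 mm above the bench; fingers must stay above that. The point turns with the knob.
- knob (a joint): Knob angle in rad, growing clockwise seen from above; 0 at the start, with the pawl dropped. 12 teeth: the pawl drops at each multiple of 0.524 rad. The wheel cannot turn back past the last tooth caught. Free running takes under 0.05 N m.
- pawl (a joint): Sprung steel pawl beside the wheel, rad: 0 when fully dropped behind a tooth, growing to 0.12 as a tooth lifts it.
- tape_roll: Dark tape roll lying flat, 100 mm across, 48 mm high, a bystander. Origin: centre of its underside.
- spray_can: White spray can, 52 mm across, 150 mm high, a bystander. Origin: centre of its underside.
- screwdriver: Screwdriver lying on the bench, a bystander, along its own x axis.
- barrel_adapter: Small steel barrel connector standing upright, 24 mm across, 45 mm high, a bystander. Origin: centre of its underside.
Mind the look-alikes: they are no part of the job. There is more than one size of the module; the job needs the largest.

How it is judged:
By the outcome, as a careful person would: the job done as asked, in the order asked, and still so for the second after the job is handed in, with the robot touching nothing.
It also fails if it takes over 72 s, if anything falls off the work surface, if the arm or the gripper's body presses on something with over 40 N, if the wrist force passes 120 N, or if a joint passes its speed limit or range.

### The arm

A 6-joint arm with a two-finger parallel gripper is mounted at the origin on the work surface. World frame = base frame: x ahead of the robot, y to its left, z up, the work surface at z = 0. Lengths are in m, angles in rad, forces in N, time in s.
With the tool pointing down it reaches from about 0.325 to 0.775 m from the base axis. Payload 9.3 kg.
Tool frame: the origin (TCP) lies midway between the tips of the shut fingers; the grasp point (between the pads) lies arm.pinch_z behind it (arm.pinch_z is the distance from the TCP to the grasp point, in m); z points along the fingers, x is the direction in which the jaws open and shut, and the axes are right-handed (so a half turn about z gives the same grasp; the last joint's range is limited). The gripper opens to 85 mm and grips with 20 to 120 N. Pads are 22 mm wide; open, the fingers measure 114 mm over their backs; the gripper's body (76 mm by 85 mm) begins 54 mm behind the grasp point. The pads swing forward as they close: fully open they stand 13 mm farther back than shut.
Start: joints at [-1.465, 0.259, 0.021, 1.334, 0, 1.418], TCP at [0.141, -0.532, 0.231] pointing down, gripper open.
Joint ranges: [-3.04, 3.04], [-0.91, 1.82], [-1.04, 1.36], [-1.92, 1.95], [-1.52, 1.45], [-3.14, 3.14]. Speed limits (rad/s): [2.22, 2.22, 2.79, 3.14, 3.14, 3.14].

### API

Orientations are given as a unit quaternion [w, x, y, z].
In Python, from cell import arm, optics gives the robot as it stands. The module is installed in compiled form; this text tells all that it offers. Calls block until the motion is done:
- arm.reach(position, orientation): joint-space move of the TCP to a pose.
- arm.movel(position, rot=None, speed=0.15): straight line of the TCP; rot=None keeps the orientation; speed is the mean speed in m/s.
- arm.movej(angles): joint-space move.
- arm.gripper_to(opening, effort=None): finger opening in m; effort is the grip in N (None keeps the last); returns when the fingers have stopped.
- arm.pause(seconds).
- arm.inverse_kinematics(position, orientation): joint angles nearest the present ones, or None.
- arm.read_state(): the state.
- optics.capture(name): name is "scene" or "top" or "wrist"; returns a dict with "image" (480x640x3 uint8, red, green, blue), "intrinsics" (3x3 intrinsics, pixels), "extrinsics" (4x4, takes a point from camera to world coordinates). Camera axes: x right, y down, z forward; pixel columns grow to the right and rows downward; lengths in m; the calibration is good to about 2 mm. The wrist camera is an equidistant fisheye: a pixel r from the principal point sees the ray r / f radians off the axis. A picture is of the moment at which its call begins. There is no depth.
A pose or a line that the arm cannot do raises arm.MotionError and nothing moves.
- arm.job_done(): hands the job in, once; it reports no verdict.
The state is a dict: "time_s": time; "joint_positions": joint angles; "joint_vel": joint speeds; "joint_torque": joint torques, N m; "tool_pos": TCP position; "tool_rot": TCP orientation; "force": force on the tool from outside, world axes, zero at the start; "torque": the same for the moment, N m; "grip_width": finger opening in m.
Only numpy, scipy, OpenCV 4.12 (cv2) and the standard library are available. Lean on these libraries where they do the work, as an engineer would, in place of code of your own. Each camera call takes 0.05 s, during which the arm holds its last target. There are 200 camera calls.

## Working session

There is one attempt and no reset: what is moved stays moved. The work goes in short steps, each a Python script; the robot and the scene stay as the last script left them, time stands still between calls to the robot, and variables do not carry over. Pictures are saved under pics/ and viewed, about 8 in all and at most 12, crops included, and the job is handed in when it is done.

```bash
mkdir -p pics; ls
python3 - <<'E'
from cell import arm, optics
import cv2, numpy as np
for n in("scene","top"):
    c=optics.capture(n); cv2.imwrite(f"pics/{n}0.png",c["image"][...,::-1]); print(n,c["intrinsics"],c["extrinsics"].round(4))
print(arm.pinch_z, arm.read_state())
E
```

```text
pics
scene [[538.62852619   0.         319.35893764]
 [  0.         538.62852619 235.85875875]
 [  0.           0.           1.        ]] [[-0.7313  0.566  -0.3806  0.9552]
 [ 0.682   0.6124 -0.3999  0.4218]
 [ 0.0067 -0.552  -0.8338  0.9969]
 [ 0.      0.      0.      1.    ]]
top [[571.94728836   0.         321.71434745]
 [  0.         571.94728836 232.25886384]
 [  0.           0.           1.        ]] [[ 0.0041 -0.994   0.1091  0.3958]
 [-0.9999 -0.0051 -0.0092 -0.0432]
 [ 0.0097 -0.1091 -0.994   1.5131]
 [ 0.      0.      0.      1.    ]]
0.0187 {'time_s': 0.1, 'joint_positions': array([-1.46463003e+00,  2.59134087e-01,  2.08360911e-02,  1.33367926e+00,
       -6.21784231e-06,  1.41819473e+00]), 'joint_vel': array([ 0.00083991, -0.00183422,  0.00041007, -0.00147765, -0.00044225,
        0.00031524]), 'joint_torque': array([ 6.74637122e-03, -5.56692445e+01,  3.45072770e+01,  1.16351503e-02,
       -1.79789129e-05,  2.34799359e-06]), 'tool_pos': array([ 0.14070594, -0.53144432,  0.23072698]), 'tool_rot': array([-4.24954474e-04,  7.92429564e-01, -6.09963144e-01, -4.09964007e-04]), 'force': array([-0.06693805,  0.00064275,  0.3477504 ]), 'torque': array([ 0.00133709,  0.07021413, -0.02494261]), 'grip_width': 0.08528505521441923}
```

View pics/top0.png

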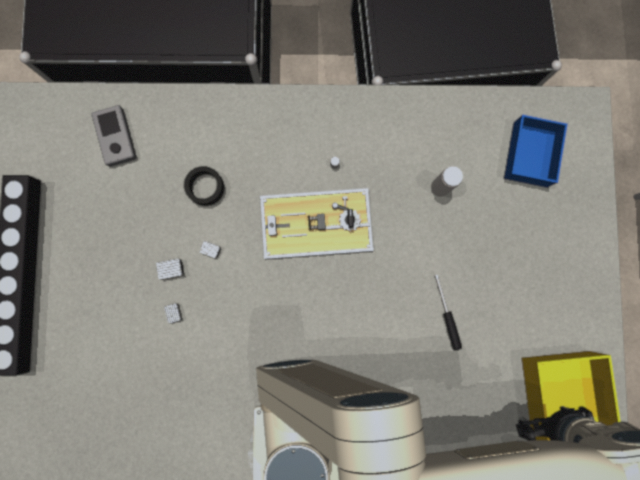

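View pics/scene0.png

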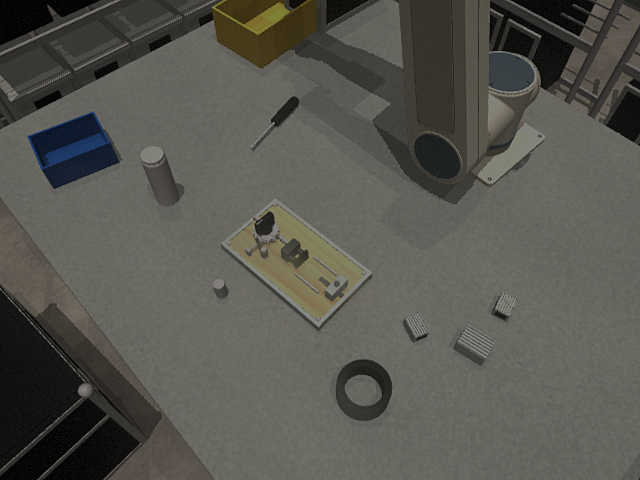

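Top view: cradle plate at corners (262,193),(369,188),(373,250),(265,258), with the knob at (349,219) and the stop at (271,226), so cradle +y points image-left (world +y). 

There are three finned blocks that could be taken for the module: (169,269) is the largest, (210,250) and (173,313) are smaller. In the scene view they are at (475,344), (416,326) and (505,305). I'll measure their sizes and check them in a close crop.

```bash
cat > h.py <<'E'
import numpy as np, cv2
from cell import arm, optics
def ray(c,px,fish=False):
    K=c["intrinsics"];T=c["extrinsics"];p=np.atleast_2d(px).astype(float)
    d=np.c_[(p[:,0]-K[0,2])/K[0,0],(p[:,1]-K[1,2])/K[1,1]]
    if fish:
        th=np.linalg.norm(d,axis=1)[:,None]; v=np.c_[d*np.sin(th)/np.maximum(th,1e-9),np.cos(th)]
    else: v=np.c_[d,np.ones(len(d))]
    return T[:3,3],v@T[:3,:3].T
def onz(c,px,z,fish=False):
    o,v=ray(c,px,fish); return o+v*((z-o[2])/v[:,2])[:,None]
def rectify(c,cx,cy,z,half,n,fish=True,rot=0.):
    """orthophoto of plane z: image up=+local y, right=+local x"""
    T=c["extrinsics"];K=c["intrinsics"]
    g=np.linspace(-half,half,n); X,Y=np.meshgrid(g,-g)
    cr,sr=np.cos(rot),np.sin(rot)
    P=np.stack([cx+cr*X-sr*Y,cy+sr*X+cr*Y,np.full_like(X,z)],-1)
    q=(P-T[:3,3])@T[:3,:3]
    if fish:
        r=np.linalg.norm(q[...,:2],axis=-1); s=np.arctan2(r,q[...,2])/np.maximum(r,1e-9)
    else: s=1/q[...,2]
    return cv2.remap(c["image"],(q[...,0]*s*K[0,0]+K[0,2]).astype(np.float32),(q[...,1]*s*K[1,1]+K[1,2]).astype(np.float32),cv2.INTER_LINEAR)
def down(yaw):
    # tool z down, tool x at world angle yaw
    c,s=np.cos(yaw),np.sin(yaw)
    from scipy.spatial.transform import Rotation as R
    q=R.from_matrix(np.array([[c,s,0],[s,-c,0],[0,0,-1.]])).as_quat()
    return [q[3],q[0],q[1],q[2]]
E
python3 - <<'E'
from h import *
im={n:cv2.imread(f"pics/{n}0.png") for n in("top","scene")}
c={n:optics.capture(n) for n in im}
hsv=cv2.cvtColor(im["top"],cv2.COLOR_BGR2HSV)
y=(cv2.inRange(hsv,(15,60,80),(35,255,255))); y[:150]=0;y[300:]=0;y[:,:230]=0;y[:,400:]=0
r=cv2.minAreaRect(cv2.findNonZero(y)); b=cv2.boxPoints(r); P=onz(c["top"],b,.02)
print("plate",P.round(3),"centre",P.mean(0).round(4),"sides",np.linalg.norm(P[1]-P[0]).round(3),np.linalg.norm(P[2]-P[1]).round(3))
crops=[]
for (u,v) in((169,269),(210,250),(173,313)):
    g=cv2.cvtColor(im["top"],cv2.COLOR_BGR2GRAY)[v-25:v+25,u-25:u+25]
    m=cv2.morphologyEx((g>np.median(g)+25).astype(np.uint8),cv2.MORPH_CLOSE,np.ones((3,3)))
    pts=cv2.findNonZero(m); r=cv2.minAreaRect(pts); b=cv2.boxPoints(r)+[u-25,v-25]
    P=onz(c["top"],b,.035); e=P[1]-P[0]; f=P[2]-P[1]
    print((u,v),P.mean(0).round(3),"sides",np.linalg.norm(e).round(3),np.degrees(np.arctan2(e[1],e[0])).round(1),np.linalg.norm(f).round(3),np.degrees(np.arctan2(f[1],f[0])).round(1))
a=cv2.resize(im["top"][225:330,145:235],None,fx=4,fy=4,interpolation=cv2.INTER_CUBIC)
b=cv2.resize(im["scene"][285:370,395:525],None,fx=3.3,fy=3.3,interpolation=cv2.INTER_CUBIC)
h=max(a.shape[0],b.shape[0]); pad=lambda i:cv2.copyMakeBorder(i,0,h-i.shape[0],0,5,cv2.BORDER_CONSTANT)
cv2.imwrite("pics/crop1.png",np.hstack([pad(a),pad(b)]))
print(np.hstack([pad(a),pad(b)]).shape)
E
```

```text
plate [[ 0.647  0.097  0.02 ]
 [ 0.668 -0.17   0.02 ]
 [ 0.522 -0.179  0.02 ]
 [ 0.502  0.085  0.02 ]] centre [ 0.585  -0.0418  0.02  ] sides 0.268 0.146
(169, 269) [0.462 0.338 0.035] sides 0.054 -78.3 0.039 -167.0
(210, 250) [0.513 0.235 0.035] sides 0.028 -19.1 0.039 -110.2
(173, 313) [0.341 0.316 0.035] sides 0.0 0.0 0.003 90.2
(420, 799, 3)
```

View pics/crop1.png

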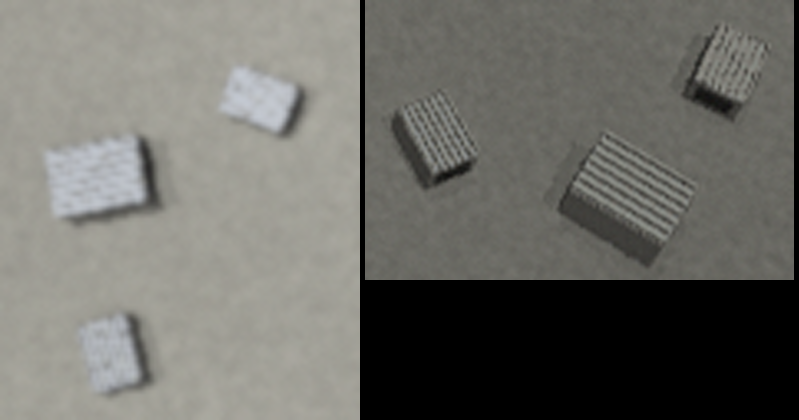

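The crop confirms it: the block at top (169,269), scene (475,344), is clearly the largest, with fins along its length. Its rough centre is (0.462, 0.338), with its width axis at about 12°. Next are near views of the cradle and then the module with the wrist camera.

Run:
```python
from h import *
import pickle
print(arm.inverse_kinematics([.462,.338,.28],down(np.radians(12))),arm.inverse_kinematics([.462,.338,.28],down(np.radians(192))))
arm.reach([.57,-.04,.30],down(np.radians(4.5)))
a=optics.capture("wrist"); print(arm.read_state()["time_s"],arm.read_state()["joint_positions"].round(2))
arm.reach([.462,.338,.26],down(np.radians(12)))
b=optics.capture("wrist"); s=arm.read_state(); print(s["time_s"],s["joint_positions"].round(2),s["tool_pos"])
pickle.dump((a,b),open("w.pkl","wb"))
print(a["intrinsics"],a["extrinsics"].round(3),b["extrinsics"].round(3))
A=rectify(a,.585,-.042,.02,.19,500); B=rectify(b,.462,.338,.04,.06,300)
out=np.zeros((500,800,3),np.uint8); out[:,:500]=A; out[:300,500:]=B
cv2.imwrite("pics/w1.png",out[...,::-1]); cv2.imwrite("pics/raw_b.png",b["image"][...,::-1])
```

```text
[0.48505628 0.28980686 0.18777778 1.46876725 0.         1.8464131 ] [ 0.48505628  0.28980686  0.18777778  1.46876725  0.         -1.29517956]
2.5917 [-0.22  0.29  0.23  1.52 -0.    1.28]
4.1083 [ 0.48  0.29  0.14  1.42 -0.    1.85] [0.46278101 0.33709177 0.26009233]
[[371.64829954   0.         316.86078024]
 [  0.         371.64829954 236.9955189 ]
 [  0.           0.           1.        ]] [[ 0.997  0.073  0.022  0.563]
 [ 0.076 -0.956 -0.284  0.032]
 [ 0.001  0.285 -0.959  0.442]
 [ 0.     0.     0.     1.   ]] [[ 0.979  0.197  0.06   0.447]
 [ 0.206 -0.938 -0.279  0.408]
 [ 0.001  0.285 -0.959  0.403]
 [ 0.     0.     0.     1.   ]]
```

View pics/w1.png

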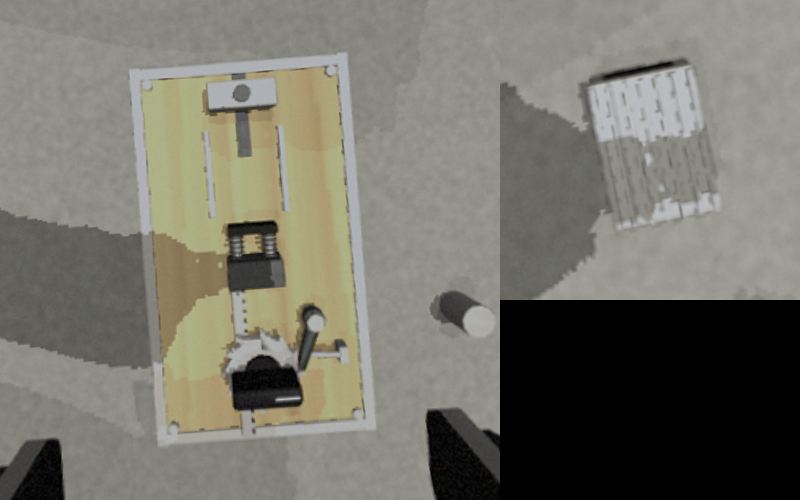

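Wrist orthophotos:
- **Plate:** corners (131,71),(345,54),(375,429),(160,443) give 163 x 286 mm, which matches the plate. Its x axis is at 4.5°.
- **Rails:** x≈208–286, rows 126–215. They measure 64 mm long, and their middle puts the cradle origin at (0.5868, -0.0341). That agrees with the plate centre and the knob bar at (268,398).
- **Stop:** its front is at row ~112, cradle y≈97 mm.
- **Module:** top-face corners at (588,82),(692,65),(720,210),(617,230) give 42 x 60 mm. Centre (0.464, 0.339), yaw ≈10.5°.

Now I'll grasp the module and carry it to a hover over the bay.

```bash
cat >> h.py <<'E'
O=np.array([.5868,-.0341]); TH=np.radians(4.5)
def cr(x,y): 
    return O+[x*np.cos(TH)-y*np.sin(TH), x*np.sin(TH)+y*np.cos(TH)]
E
python3 - <<'E'
from h import *
import pickle
q=down(np.radians(10.5))
arm.reach([.4639,.3391,.10],q)
arm.movel([.4639,.3391,.004],speed=.12)
s=arm.read_state();print(s["tool_pos"],s["force"].round(2))
arm.gripper_to(.03,40); s=arm.read_state(); print("grip",s["grip_width"],s["force"].round(2))
arm.movel([.4639,.3391,.14],speed=.15); s=arm.read_state(); print("lift",s["grip_width"],s["force"].round(2),s["time_s"])
p=cr(0,.050)
arm.reach([*p,.12],down(TH)); 
arm.movel([*p,.075],speed=.1); arm.pause(.2)
s=arm.read_state(); print(p,s["tool_pos"],s["grip_width"],s["force"].round(2),s["time_s"])
c=optics.capture("wrist"); t=optics.capture("scene"); pickle.dump((c,t),open("w2.pkl","wb"))
A=c["image"]; B=cv2.resize(t["image"][180:345,200:400],None,fx=2,fy=2,interpolation=cv2.INTER_CUBIC)
out=np.zeros((600,800,3),np.uint8); out[:480,:400]=A[:,120:520]; out[:330,400:]=B
cv2.imwrite("pics/hover.png",out[...,::-1])
E
```

```text
[0.4644504  0.33941772 0.00486903] [ 0.59 -0.17 -0.12]
grip 0.043547956345933427 [-0.02  0.12  5.73]
lift 0.04377062903123365 [-0.04  0.04 -2.3 ] 7.2667
[0.58287705 0.01574587] [0.5832968  0.01576618 0.07575183] 0.04384666631065698 [ 0.31 -1.34 -2.06] 9.3667
```

View pics/hover.png

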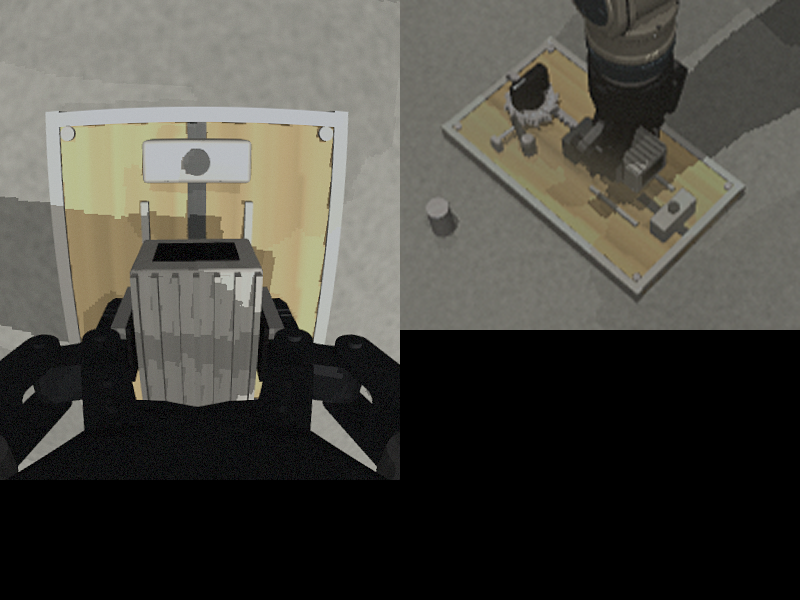

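The module is held square and centred: rails at columns 144/249, module front edge 133–262, both centred on 197. In front of it is the stop, rows 140–183. I'll check the module's along-bay position from the wrist ray, then lower it until it touches.

Run:
```python
from h import *
import pickle
c,t=pickle.load(open("w2.pkl","rb"))
loc=lambda P:((P[:,:2]-O)@np.array([[np.cos(TH),-np.sin(TH)],[np.sin(TH),np.cos(TH)]])*1000).round(1)
print("front top",loc(onz(c,[[317,271]],.112,True)),"front bottom",loc(onz(c,[[317,240]],.072,True)))
print("stop base/top front",loc(onz(c,[[317,183]],.02,True)),loc(onz(c,[[317,172]],.05,True)),"stop top back",loc(onz(c,[[317,140]],.05,True)))
print("rail far ends",loc(onz(c,[[264,202],[369,202]],.025,True)))
p=cr(0,.050)
arm.movel([*p,.029],speed=.06); arm.pause(.1); f0=arm.read_state()["force"][2]
z=.029
while z>.020:
    z-=.001; arm.movel([*p,z],speed=.02); s=arm.read_state(); 
    print(z.__round__(4),s["tool_pos"].round(4),s["force"].round(2))
    if s["force"][2]-f0>1.0: break
```

```text
front top [[-0.5 80.3]] front bottom [[-0.4 78. ]]
stop base/top front [[-0.3 94.1]] [[ -0.4 103.5]] stop top back [[ -0.4 118.1]]
rail far ends [[-28.6  84.8]
 [ 27.4  84.8]]
0.028 [0.5829 0.0158 0.0281] [ 0.3   0.51 -1.68]
0.027 [0.5828 0.0158 0.0269] [ 0.07  0.72 -2.68]
0.026 [0.5828 0.0158 0.0259] [ 1.07  0.76 -1.4 ]
0.025 [0.5828 0.0157 0.0249] [-0.97 -0.19 -1.13]
0.024 [0.5829 0.0157 0.0246] [-2.55 -0.8   5.29]
```

Touched down at tool z 0.0246, as predicted. I'll release, lift, and take a wrist look at the bay and the stop on the way to the knob.

Run:
```python
from h import *
import pickle
arm.gripper_to(.068); s=arm.read_state(); print(s["grip_width"],s["force"].round(2))
p=cr(0,.050)
arm.movel([*p,.10],speed=.12)
q=cr(0,.0)
arm.reach([*q,.22],down(TH)); arm.gripper_to(.05)
c=optics.capture("wrist"); s=arm.read_state(); print(s["time_s"],s["joint_positions"].round(2)); pickle.dump(c,open("w3.pkl","wb"))
R=rectify(c,*cr(0,.0),.02,.15,600,rot=TH)
cv2.imwrite("pics/placed.png",R[:,150:450][...,::-1].repeat(1,0))
```

```text
0.06789402639353927 [ 0.02 -0.49 -0.33]
13.825 [-0.2   0.33  0.09  1.33  0.    1.29]
```

View pics/placed.png

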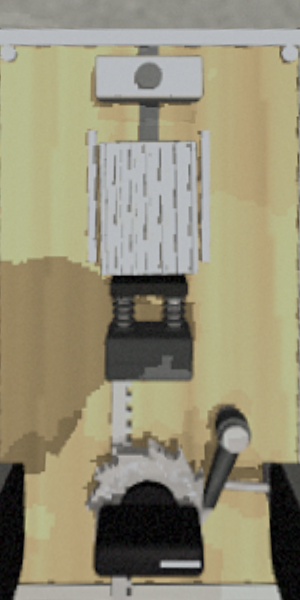

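The module stands between the rails: columns 100–195, rows 142–274, just clear of the pad at row ~280. The stop's base front is at row ~104, which is y≈98 mm. Contact should therefore come around click 4–5, so I'll decide by feel. Next I grip the knob with yaw 94.5° and turn the first click while logging the load.

```bash
cat >> h.py <<'E'
K=cr(0,-.095)
def turn(a,xy=K,z=.050,pause=.1):
    arm.reach([*xy,z],down(TH+np.pi/2-a)); arm.pause(pause)
    s=arm.read_state(); print(f"{a:.3f} t={s['time_s']:.2f} F={s['force'].round(1)} Tz={s['torque'][2]:.3f} q6={s['joint_positions'][5]:.2f} w={s['grip_width']:.4f}")
    return s
E
python3 - <<'E'
from h import *
arm.reach([*K,.15],down(TH+np.pi/2))
arm.movel([*K,.050],speed=.1); s=turn(0)
arm.gripper_to(.010,60); s=turn(0); print(s["tool_pos"],K)
if np.linalg.norm(s["force"])<15:
    for a in(.13,.26,.39,.52,.57): s=turn(a)
E
```

```text
0.000 t=16.84 F=[ 0.7 -0.6  1.1] Tz=0.003 q6=-0.43 w=0.0498
0.000 t=17.61 F=[-1.4 -1.   2.9] Tz=-0.043 q6=-0.43 w=0.0132
[ 0.59426997 -0.12890569  0.05013109] [ 0.59425361 -0.12880715]
0.130 t=17.96 F=[-1.2 -0.8  5. ] Tz=-0.012 q6=-0.30 w=0.0133
0.260 t=18.31 F=[-1.8 -1.3  4.9] Tz=-0.052 q6=-0.18 w=0.0130
0.390 t=18.66 F=[-1.3 -0.9  5.4] Tz=-0.059 q6=-0.05 w=0.0131
0.520 t=19.01 F=[-1.2  0.   4.2] Tz=-0.069 q6=0.08 w=0.0129
0.570 t=19.36 F=[-2.  -0.3  5.3] Tz=-0.022 q6=0.13 w=0.0132
```

```bash
cat >> h.py <<'E'
def feel(a,n=8):
    arm.reach([*K,.050],down(TH+np.pi/2-a)); arm.pause(.06); L=[]
    for _ in range(n):
        arm.pause(.02); s=arm.read_state(); L.append([*s["force"],*s["torque"]])
    L=np.array(L); R=np.array(s["joint_positions"])
    print(f"{a:.3f} click={a/.5236:.2f} t={s['time_s']:.2f} F={L.mean(0)[:3].round(1)} Tz={L[:,5].mean():.3f}±{L[:,5].std():.3f} tau6={s['joint_torque'][5]:.3f}")
E
python3 - <<'E'
from h import *
import pickle
for n in(1,2):
    for f in(.3,.6,.85,1.1): feel((n+f)*.5236)
c=optics.capture("wrist"); 
feel(3.3*.5236);feel(3.6*.5236)
pickle.dump(c,open("w4.pkl","wb"))
R=rectify(c,*cr(0,.06),.02,.10,600,rot=TH)
cv2.imwrite("pics/c3.png",R[...,::-1])
E
```

```text
0.681 click=1.30 t=19.80 F=[-1.3 -0.3  5.2] Tz=-0.021±0.028 tau6=-0.015
0.838 click=1.60 t=20.27 F=[-0.9 -0.3  5.3] Tz=-0.013±0.026 tau6=-0.019
0.969 click=1.85 t=20.72 F=[-0.9  0.2  5. ] Tz=-0.020±0.016 tau6=-0.027
1.100 click=2.10 t=21.17 F=[-0.8 -0.1  5.2] Tz=-0.013±0.028 tau6=-0.012
1.204 click=2.30 t=21.61 F=[-0.7  0.3  4.7] Tz=-0.018±0.028 tau6=-0.014
1.361 click=2.60 t=22.07 F=[-0.5  0.8  4.9] Tz=-0.020±0.029 tau6=-0.018
1.492 click=2.85 t=22.52 F=[-0.2  1.   5.2] Tz=-0.042±0.017 tau6=-0.030
1.623 click=3.10 t=22.98 F=[0.1 1.  5. ] Tz=-0.008±0.020 tau6=-0.012
1.728 click=3.30 t=23.47 F=[0.5 1.1 4.8] Tz=-0.008±0.010 tau6=-0.011
1.885 click=3.60 t=23.93 F=[1.  1.8 4.9] Tz=-0.021±0.029 tau6=-0.022
```

View pics/c3.png

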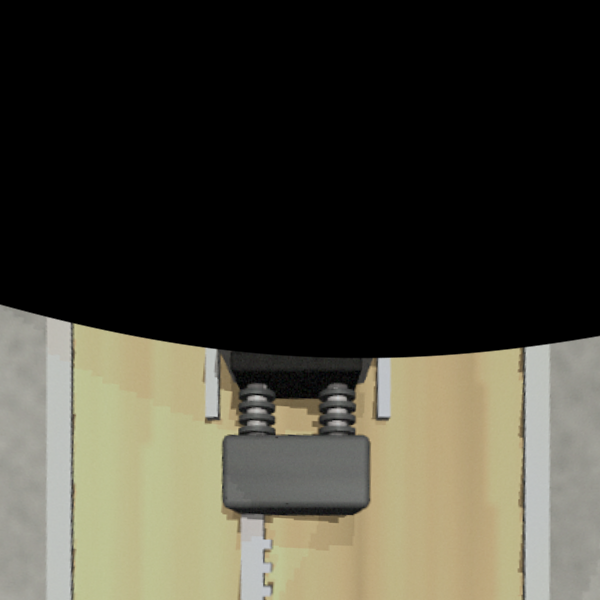

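The springs are visible and relaxed (rows 383–435), and the jaw has advanced about 3 clicks. tau6 shows only pawl drag (-0.01 to -0.03). I'll carry on in fine steps to click 4.15 and check the load.

Run:
```python
from h import *
import pickle
for f in(3.85,4.0,4.1): feel(f*.5236)
c=optics.capture("wrist");t=optics.capture("scene"); p=optics.capture("top"); pickle.dump((c,t,p),open("w5.pkl","wb"))
R=rectify(c,*cr(0,.02),.035,.06,400,rot=TH)
S=cv2.resize(t["image"][235:315,275:375],None,fx=4,fy=4,interpolation=cv2.INTER_CUBIC)
out=np.zeros((400,800,3),np.uint8); out[:,:400]=R; out[:320,400:]=S
cv2.imwrite("pics/c4.png",out[...,::-1])
```

```text
2.016 click=3.85 t=24.38 F=[2.6 1.7 4.8] Tz=0.024±0.036 tau6=0.014
2.094 click=4.00 t=24.82 F=[2.9 2.  5.1] Tz=-0.032±0.027 tau6=-0.029
2.147 click=4.10 t=25.27 F=[3.8 2.3 4.9] Tz=0.036±0.034 tau6=0.028
```

View pics/c4.png

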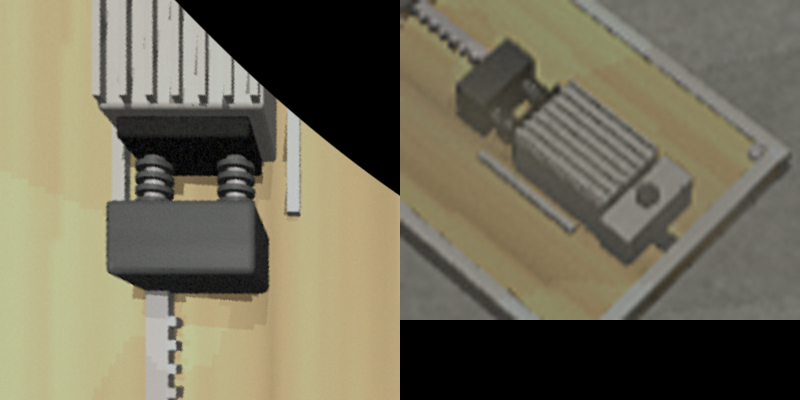

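The wrist view has the pad against the module's back face (row ~110) and springs at rows 155–200. In the scene view the module is at or next to the stop (~(655,165)). Torque has barely changed, so contact is close to click 4. At least click 5 is needed in either case. I'll turn up through click 5 with averaged readings, then fit the load slope (about 0.19 N m/rad) back to the contact angle.

```bash
cat >> h.py <<'E'
def feel2(a,n=15):
    arm.reach([*K,.050],down(TH+np.pi/2-a)); arm.pause(.08); L=[]
    for _ in range(n):
        arm.pause(.02); s=arm.read_state(); L.append([*s["force"],*s["torque"],s["joint_torque"][5]])
    m=np.mean(L,0)
    print(f"{a:.3f} click={a/.5236:.2f} t={s['time_s']:.2f} F={m[:3].round(1)} T={m[3:6].round(3)} tau6={m[6]:.4f}"); return m
E
python3 - <<'E'
from h import *
import pickle
for f in(4.3,4.45,4.6,4.75,4.85,5.0,5.1): feel2(f*.5236)
c=optics.capture("wrist");t=optics.capture("scene"); pickle.dump((c,t),open("w6.pkl","wb"))
E
```

```text
2.251 click=4.30 t=26.00 F=[4.3 2.7 5. ] T=[ 0.536 -0.948 -0.017] tau6=-0.0097
2.330 click=4.45 t=26.58 F=[4.5 2.4 4.9] T=[ 0.507 -0.948  0.002] tau6=0.0009
2.409 click=4.60 t=27.17 F=[4.5 2.7 4.8] T=[ 0.503 -0.949  0.013] tau6=0.0124
2.487 click=4.75 t=27.75 F=[4.6 2.5 4.9] T=[ 0.499 -0.971  0.023] tau6=0.0203
2.539 click=4.85 t=28.33 F=[4.7 2.3 4.8] T=[ 0.482 -0.97   0.024] tau6=0.0301
2.618 click=5.00 t=28.92 F=[4.5 2.4 4.9] T=[ 0.47  -0.992  0.043] tau6=0.0368
2.670 click=5.10 t=29.50 F=[4.9 2.2 4.8] T=[ 0.463 -0.992  0.073] tau6=0.0689
```

Corrected for the pawl-drag baseline, load rises from ~0.003 N m at click 4.3 to ~0.081 at 5.1. That slope is 0.186 N m/rad against 0.194 predicted, so contact came at about click 4.27. This agrees with the camera gap of 24 mm, or 4.2 clicks. I'll check it against the spring compression in the pictures from 4.1 and 5.1.

Run:
```python
from h import *
import pickle
c5,t5,_=pickle.load(open("w5.pkl","rb")); c6,t6=pickle.load(open("w6.pkl","rb"))
out=np.zeros((600,800,3),np.uint8)
for i,(c,t) in enumerate(((c5,t5),(c6,t6))):
    R=rectify(c,*cr(0,.02),.053,.04,400,rot=TH)
    out[:400,i*400:i*400+400]=np.clip(R.astype(float)*1.6,0,255)
    # scene crop: module/stop boundary
    S=cv2.resize(t["image"][262:302,310:360],None,fx=5,fy=5,interpolation=cv2.INTER_CUBIC); out[400:,i*400:i*400+250]=S
cv2.imwrite("pics/cmp.png",out[...,::-1])
```

```text
(no output)
```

View pics/cmp.png

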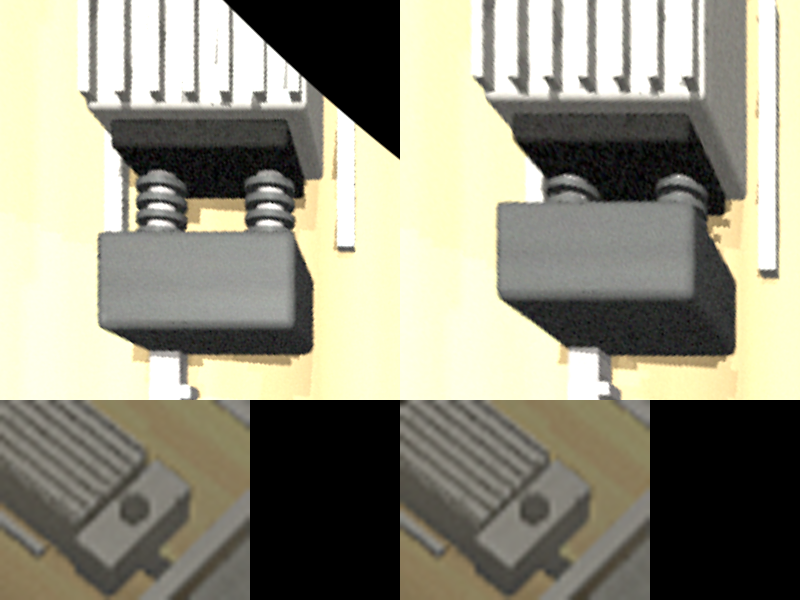

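Scale is 0.2 mm/px. At 4.1 the pad-to-jaw gap is rows 147–233 (17.2 mm, springs free). At 5.1 it is rows 140–202 (12.4 mm), and the pad moved only about 1–1.4 mm. So at click 4 there was still ~1 mm of gap, and the pad first pressed within click 5. One more makes the final click 6. I'll turn to just past it, ease back onto the pawl, release and retreat.

Run:
```python
from h import *
import pickle
for f in(5.5,5.85,6.0,6.1): feel2(f*.5236,8)
feel2(6.01*.5236,8)
arm.gripper_to(.036); arm.movel([*K,.15],speed=.12)
s=arm.read_state(); print(s["time_s"],s["force"].round(2),s["joint_positions"].round(2))
arm.reach([*cr(0,-.06),.24],down(TH))
c=optics.capture("wrist");t=optics.capture("scene"); print(arm.read_state()["time_s"]); pickle.dump((c,t),open("w7.pkl","wb"))
R=rectify(c,*cr(0,-.02),.05,.14,600,rot=TH)
out=np.zeros((600,800,3),np.uint8); out[:,:400]=np.clip(R[:,100:500]*1.3,0,255)
out[:400,400:]=cv2.resize(t["image"][200:320,230:350],(400,400),interpolation=cv2.INTER_CUBIC)
cv2.imwrite("pics/final.png",out[...,::-1])
```

```text
2.880 click=5.50 t=30.13 F=[4.7 2.2 4.8] T=[ 0.407 -1.025  0.087] tau6=0.1068
3.063 click=5.85 t=30.65 F=[4.6 1.4 4.5] T=[ 0.373 -1.005  0.139] tau6=0.1308
3.142 click=6.00 t=31.12 F=[4.9 2.  4.3] T=[ 0.329 -0.996  0.125] tau6=0.1387
3.194 click=6.10 t=31.58 F=[4.9 1.7 4.4] T=[ 0.35  -1.006  0.16 ] tau6=0.1700
3.147 click=6.01 t=32.05 F=[4.9 1.6 4.9] T=[ 0.32 -1.02  0.19] tau6=0.1941
33.3833 [ 0.26  0.58 -0.48] [-0.35  0.39  0.    1.19 -0.    2.72]
34.8417
```

View pics/final.png

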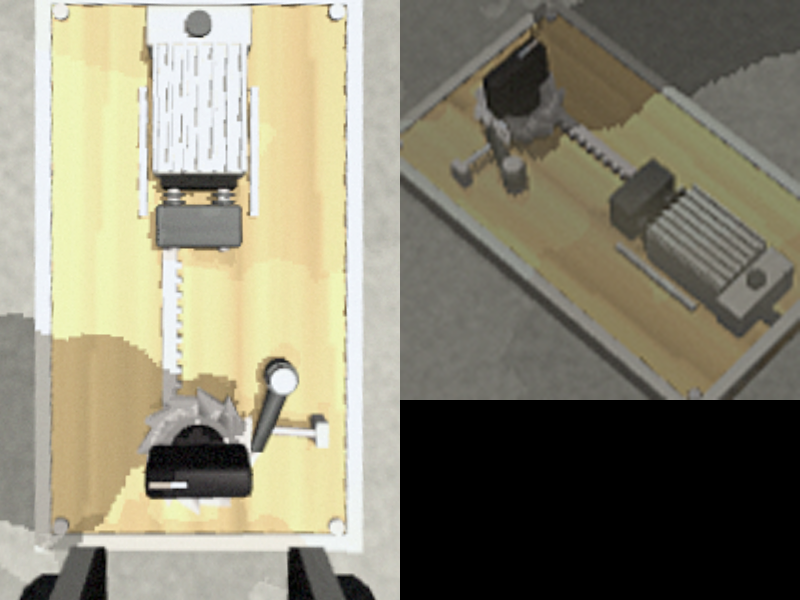

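The bar is level again with its white mark now on the left (168,485), half a turn from the start. That is exactly 6 clicks, and it held after release. The module is tight against the stop at row ~45, springs are compressed at rows 188–205, and the gripper is clear, so I'm handing in.

```bash
python3 -c "
from cell import arm
arm.job_done(); print(arm.read_state()['time_s'])"
```

```text
the job is handed in; nothing more can be done
the job is handed in; nothing more can be done
```

The largest finned module is packed in the cradle and held by the pad at six clicks, and I handed the job in with about 35 of the 72 s used. I set it in the bay (touchdown about 5 N), let go, then wound the knob clockwise in one grasp, let go and moved clear.

- **Contact:** the pad first pressed the module against the stop during click 5. The torque rise put contact at about click 4.27, the springs shortened from 17.2 to 12.4 mm between clicks 4.1 and 5.1, and the camera gap gave about 4.2. Click 6 was therefore the one extra.
- **Final picture, before hand-in:** the knob is half a turn round and held after release, the module is square between the rails and tight on the stop, and the springs are compressed. The robot was touching nothing.
- **Checks that disagreed:** two short torque readings, near clicks 3.85 and 4.1, hinted at earlier contact. They were within the noise and disagreed with the pictures and the later averaged readings, so I set them aside. One early wrist measurement of the stop was also vague, at 94–103 mm; the later 98 mm fitted the contact felt.
- **Not checked directly:** I could not read the pawl angle. That it dropped is inferred from the torque jump at each tooth and the knob holding. I did not compare the bystanders before and after; the arm met no unexpected force.

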